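# Gauge the jug stopper on the card

## Task

One of the two white stoppers stands on the cardboard square: find its size with the aluminium gauge plate. Try it foot down against the pockets one after another, starting with the smallest and going up without skipping any, touching its foot down over the middle of each mouth, until it goes in; leave it there, upright on the pocket's floor, let go. Leave the other stopper where it stands.

Things in the scene. Friction and masses are not known exactly. Their poses are not given: they have to be found in the camera images.
- narrow_stopper: Narrower white plastic jug stopper: a round foot disc 38 mm in diameter and 16 mm thick, with an upright round knob 28 mm in diameter standing on its middle, top of the knob 56 mm above the underside. About 50 g. Stands upright; origin at the centre of its underside, z up the knob. Either this or the other one stands on the cardboard.
- broad_stopper: Broader white plastic jug stopper: a round foot disc 62 mm in diameter and 16 mm thick, with an upright round knob 28 mm in diameter standing on its middle, top of the knob 56 mm above the underside. About 80 g. Stands upright; origin at the centre of its underside, z up the knob. Either this or the other one stands on the cardboard.
- gauge: Fixed aluminium plate, 100 (x) by 250 (y) by 20 mm high, on the table; origin at the centre of its underside. 3 round pockets 14 mm deep (floors 6 mm above the table) in its top, centres on its y axis: smallest, 28 mm wide, at y = -80 mm; middle, 54 mm, at y = -12 mm; largest, 78 mm, at y = +75 mm. Neither stopper enters the smallest; the narrower enters the middle, the broader only the largest.
- pad: Flat square of brown cardboard, 100 mm by 100 mm, 1 mm thick, stuck to the table; origin at its centre on the table. The stopper to be gauged is the one whose foot stands on it, within about 15 mm of its centre. The other stopper stands on the bare table, more than 100 mm from its centre.
There are look-alikes about, which are no part of the job. Leave any blue look-alike of the narrow_stopper alone.

How it is judged:
On the way, in this order (a step that is already met when the one before it is completed fails the run):
1. the stopper's foot is touched down, level, over the mouth of the smallest pocket (((x of narrow_stopper in the frame of gauge between -0.015 and 0.015 m and y of narrow_stopper in the frame of gauge between -0.095 and -0.065 m and z of narrow_stopper in the frame of gauge between 0.015 and 0.026 m and angle between narrow_stopper's own z axis and vertical below 0.25 rad and contact force between narrow_stopper and gauge above 0.15 N) or (x of broad_stopper in the frame of gauge between -0.015 and 0.015 m and y of broad_stopper in the frame of gauge between -0.095 and -0.065 m and z of broad_stopper in the frame of gauge between 0.015 and 0.026 m and angle between broad_stopper's own z axis and vertical below 0.25 rad and contact force between broad_stopper and gauge above 0.15 N))), for 0.06 s.
2. the stopper is then tried in the middle pocket: the narrower one goes in, the broader one is touched down over the mouth (((x of narrow_stopper in the frame of gauge between -0.015 and 0.015 m and y of narrow_stopper in the frame of gauge between -0.027 and 0.003 m and z of narrow_stopper in the frame of gauge below 0.01 m and angle between narrow_stopper's own z axis and vertical below 0.17 rad) or (x of broad_stopper in the frame of gauge between -0.015 and 0.015 m and y of broad_stopper in the frame of gauge between -0.027 and 0.003 m and z of broad_stopper in the frame of gauge between 0.015 and 0.026 m and angle between broad_stopper's own z axis and vertical below 0.25 rad and contact force between broad_stopper and gauge above 0.15 N))), for 0.06 s.
At the end, for the whole second after the job is handed in: The stopper from the card rests in the first pocket that takes it (narrower: middle, broader: largest), within 15 mm of its centre in plate x and y, underside under 10 mm above the table, upright within 10 degrees, still; the other is within 25 mm of its start and over 80 mm from the card's centre ((((x of narrow_stopper in the frame of gauge between -0.015 and 0.015 m and y of narrow_stopper in the frame of gauge between -0.027 and 0.003 m and z of narrow_stopper in the frame of gauge below 0.01 m and angle between narrow_stopper's own z axis and vertical below 0.17 rad) and linear speed of narrow_stopper below 0.02 m/s and horizontal distance between broad_stopper and pad above 0.08 m and distance of broad_stopper from where it was at the start of the episode below 0.025 m) or ((x of broad_stopper in the frame of gauge between -0.015 and 0.015 m and y of broad_stopper in the frame of gauge between 0.06 and 0.09 m and z of broad_stopper in the frame of gauge below 0.01 m and angle between broad_stopper's own z axis and vertical below 0.17 rad) and linear speed of broad_stopper below 0.02 m/s and horizontal distance between narrow_stopper and pad above 0.08 m and distance of narrow_stopper from where it was at the start of the episode below 0.025 m))); the robot touches nothing.
It fails at once if the stopper that is not on the cardboard is moved too: both stoppers more than 25 mm from where they started (distance of each of narrow_stopper, broad_stopper from where it was at the start of the episode above 0.025 m).
It also fails if it takes over 40 s, if anything falls off the work surface, if the arm or the gripper's body presses on something with over 40 N, if the wrist force passes 120 N, or if a joint passes its speed limit or range.

## Robot

A 6-joint arm with a two-finger parallel gripper is mounted at the origin on the work surface. World frame = base frame: x ahead of the robot, y to its left, z up, the work surface at z = 0. Lengths are in m, angles in rad, forces in N, time in s.
With the tool pointing down it reaches from about 0.375 to 0.9 m from the base axis. Payload 3.1 kg.
Tool frame: the origin (TCP) lies between the finger pads; the fingertips stand 22 mm ahead of it and the grasp point (between the pads) lies 3 mm ahead of it; z points along the fingers, y is the line along which they close (so a half turn about z gives the same grasp; the last joint's range is limited). The gripper opens to 87 mm and grips with 3 to 60 N. Pads are 19 mm wide; open, the fingers measure 117 mm over their backs; the gripper's body (75 mm by 190 mm) begins 51 mm behind the grasp point.
Start: joints at [1.095, 0.527, 1.433, -0, 1.181, -0.178], TCP at [0.183, 0.597, 0.245] pointing down, gripper open.
Joint ranges: [-3.08, 3.08], [-0.75, 2.2], [0.22, 2.44], [-1.43, 4.57], [0, 2.65], [-2.85, 2.85]. Speed limits (rad/s): [2.79, 2.79, 3.14, 3.14, 3.14, 3.14].

## Interface

Orientations are given as a unit quaternion [x, y, z, w].
In Python, from rig import get_obs, camera, get_calibration, hand_in, cut_out gives the robot as it stands.
- The arm moves only by the shell command python3 -m inch 'ROWS' [OPENING] [FORCE]. ROWS is JSON, one flat list of numbers, 6 for each row, row after row: the shift along the tool's x, y, z scaled (see below), then the turn, a rotation vector about the tool's x, y, z scaled (see below). A call has 1 to 20 rows; each row is the pose to reach, as a shift and turn from the pose commanded when the call began, along the tool's axes at that moment; what a row does not reach only later rows make up. The controller multiplies each number of a shift by 0.08 m and each number of a turn by 90 degrees. A row lasts 1/12 s, in which the tool goes at most 41.7 mm and 7.16 degrees, less where a joint would pass 70% of its speed; a pose out of reach is approached as far as the arm can. A call with a number of a shift or a turn outside -1 to 1 is refused whole. A call with a gripper value outside its range is refused whole. OPENING is the finger opening in mm, from 0 to 87, set as the call begins (- or left out, the last holds). The fingers move at their own pace and stop on an object; FORCE is the grip in N (left out, the last holds). Time passes only in rows, so rows that repeat a pose let the fingers close. It gives the time, the measured TCP pose, the force, the opening and the grip force at its end, in the units of the state.
- get_obs(): the state, without advancing time (a new reading comes with each control period).
- camera(name): name is "side" or "top" or "wrist"; returns the picture (480x640x3 uint8, red, green, blue); there is no depth.
- get_calibration(name): a dict with "vertical_fov" (degrees; the focal length in pixels is half the picture's height over the tangent of half this angle, whatever the lens; pixels are square), "cx", "cy" (the principal point, pixels), "T" (4x4, takes a point from camera to world coordinates). Camera axes: x right, y down, z forward; pixel columns grow to the right and rows downward; lengths in m; the calibration is good to about 2 mm. A picture is of the moment at which its call begins: read the wrist's pose just before it. get_calibration takes no time and is no camera call; for the wrist camera it gives the pose at the moment of the call.
- hand_in(): hands the job in; it is judged then, once.
Trained networks look in the newest picture that a camera, given by its name, has taken for a name from the list of things; names that differ only in an ending like _2 or _b are one class to them, and where a whole thing is asked for, a point or a joint stands for the part that bears it (a point fixed in the world has none). Each returns a list of dicts, best first, with "conf" (0 to 1); they miss things now and then, are a little off and sometimes report something else, mostly with a low value. They report only what shows in the picture. A call takes as long as a camera call. They do not tell look-alikes from the thing itself.
- cut_out(camera, thing): "region" (480x640 bool, what is visible of it) and "bbox" ([left, top, right, bottom] in pixels, round what is visible of it).
The state is a dict: "time": time; "q": joint angles; "joint_velocities": joint speeds; "joint_torque": joint torques, N m; "position": TCP position; "tool_rot": TCP orientation; "ft_force": force on the tool from outside, world axes, zero at the start; "moment": the same for the moment, N m; "grip_width": finger opening in m; "grip_force": force on a finger pad.
Only numpy, scipy, OpenCV 4.12 (cv2) and the standard library are available. Lean on these libraries where they do the work, as an engineer would, in place of code of your own. Each camera call takes 0.05 s, during which the arm holds its last target. There are 200 camera calls.

## Working session

There is one attempt and no reset: what is moved stays moved. The work goes in short steps, Python scripts to look and compute and a shell command to move; the robot and the scene stay as the last step left them, time stands still between calls to the robot, and variables do not carry over. Pictures are saved under pics/ and viewed, at most 10 in all, crops included, and the job is handed in when it is done.

```bash
mkdir -p pics; cat > h.py <<'E'
import numpy as np,cv2
from rig import *
def ray(cam,u,v,z,c=None):
    c=c or get_calibration(cam);f=240/np.tan(np.radians(c["vertical_fov"])/2)
    T=np.array(c["T"]);d=T[:3,:3]@np.array([(u-c["cx"])/f,(v-c["cy"])/f,1]);o=T[:3,3]
    return o+d*(z-o[2])/d[2]
E
python3 - <<'E'
from h import *
for n in("top","side"):
    im=camera(n);cv2.imwrite(f"pics/{n}0.png",im[:,:,::-1])
    c=get_calibration(n);print(n,c["vertical_fov"],c["cx"],c["cy"],np.round(c["T"],3).tolist(),[k for k in c])
    for t in("narrow_stopper","broad_stopper","gauge","pad"):
        for r in cut_out(n,t)[:4]:
            m=r["region"];ys,xs=np.nonzero(m);print(t,round(r["conf"],2),r["bbox"],xs.mean().round(1),ys.mean().round(1),im[m].mean(0).round(),np.round(ray(n,xs.mean(),ys.mean(),0.02),3))
print(get_obs())
E
```

```text
top 57.52874037322992 313.836668062951 246.8585940834362 [[-0.018, -0.99, 0.143, 0.393], [-1.0, 0.016, -0.016, -0.094], [0.013, -0.143, -0.99, 0.775], [0.0, 0.0, 0.0, 1.0]] ['vertical_fov', 'cx', 'cy', 'T']
narrow_stopper 0.81 [272.4, 266.1, 298.4, 290.2] 285.3 277.0 [ 74. 118. 221.] [ 0.451 -0.056  0.02 ]
narrow_stopper 0.72 [332.0, 303.0, 353.2, 324.6] 341.9 313.4 [ 74. 119. 220.] [ 0.387 -0.152  0.02 ]
narrow_stopper 0.65 [338.9, 226.7, 358.8, 253.5] 349.0 238.1 [229. 227. 226.] [ 0.517 -0.168  0.02 ]
narrow_stopper 0.58 [330.3, 169.9, 349.3, 194.1] 338.8 180.1 [ 70. 103. 193.] [ 0.622 -0.153  0.02 ]
broad_stopper 0.86 [413.4, 234.3, 455.4, 266.7] 434.6 250.2 [223. 222. 224.] [ 0.493 -0.317  0.02 ]
gauge 0.6 [104.4, 178.2, 256.1, 263.2] 179.2 220.5 [175. 182. 188.] [0.553 0.129 0.02 ]
pad 0.69 [316.1, 210.0, 381.8, 278.5] 347.8 245.3 [216. 184. 136.] [ 0.504 -0.165  0.02 ]
side 54.37465935929137 327.46742397254667 238.0681794438936 [[0.789, -0.435, 0.434, 0.145], [-0.614, -0.582, 0.533, -0.544], [0.021, -0.687, -0.727, 0.637], [0.0, 0.0, 0.0, 1.0]] ['vertical_fov', 'cx', 'cy', 'T'
[... 586 characters left out ...]
time': 0.5, 'q': array([ 1.09451418e+00,  5.27508849e-01,  1.43275484e+00,  2.65276555e-05,
        1.18139449e+00, -1.78522486e-01]), 'joint_velocities': array([-0.00013989, -0.00222654,  0.00175088,  0.00137902,  0.00115688,
        0.00209723]), 'joint_torque': array([-4.90988859e-04, -4.39603579e+01, -1.76790065e+01,  6.33036601e-02,
        5.14775317e-02, -3.95944380e-05]), 'position': array([0.18331766, 0.59745991, 0.24452546]), 'tool_rot': array([ 1.48335429e-01,  9.88937106e-01, -2.70736924e-05, -2.21539595e-05]), 'ft_force': array([ 0.13896617, -0.43275116, -0.01999245]), 'moment': array([ 0.00020851,  0.02458607, -0.00676531]), 'grip_force': 0.0, 'grip_width': 0.08709971827581328}
```

View pics/top0.png

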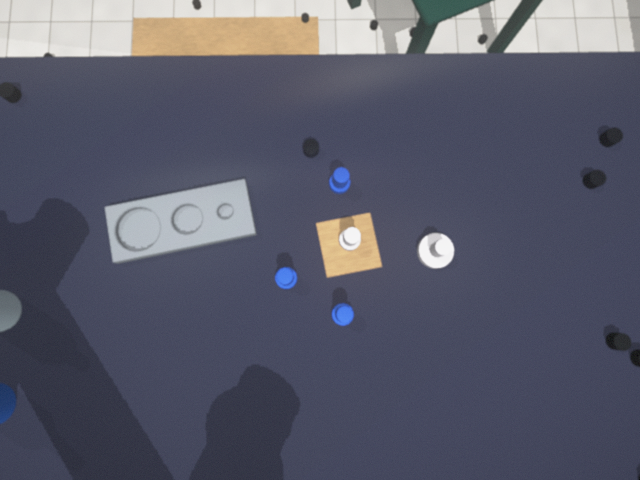

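View pics/side0.png

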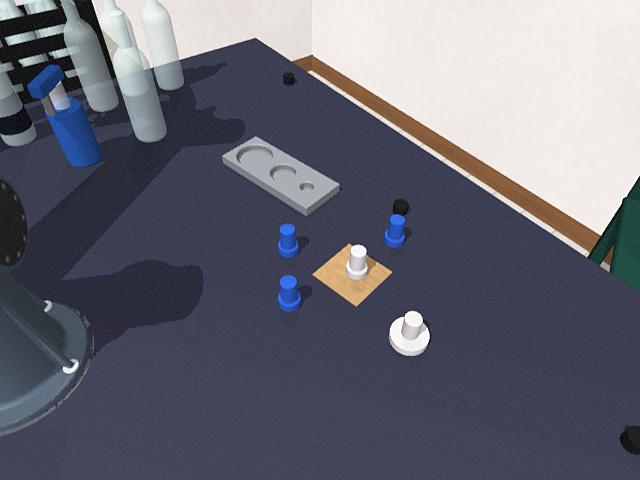

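The top picture shows the narrow white stopper on the card at about (350,238). The broad one stands on the bare table at (436,250), the blue look-alikes are at (340,180), (286,278) and (343,314), and the gauge is centred near (180,220) with its smallest pocket at (226,211). The side picture agrees and shows bottles at upper left near the start pose.

```bash
python3 - <<'E'
from h import *
im=cv2.imread("pics/top0.png")
a=cv2.resize(im[165:275,95:265],None,fx=4.5,fy=4.5,interpolation=cv2.INTER_CUBIC)
cv2.imwrite("pics/crop1.png",a)
im2=cv2.imread("pics/side0.png")
for n,uvs in(("side",[(85,160),(150,138),(105,107),(22,138),(170,87)]),):
    for uv in uvs: print(n,uv,np.round(ray(n,*uv,0),3))
for uv in((0,310),(0,400)):
    print("top",uv,[np.round(ray("top",*uv,z),3)[:2].tolist() for z in(0,.15,.25)])
# white stopper
for n,i in(("top",im),("side",im2)):
    box=(320,215,375,275) if n=="top" else (335,235,380,290)
    s=i[box[1]:box[3],box[0]:box[2]].astype(int);m=(s.min(2)>(175 if n=="top" else 170))
    ys,xs=np.nonzero(m);print(n,m.sum(),xs.min()+box[0],xs.max()+box[0],ys.min()+box[1],ys.max()+box[1])
    for r in range(m.shape[0]):
        if m[r].any(): q=np.nonzero(m[r])[0]; print(r+box[1],q[0]+box[0],q[-1]+box[0],end="; ")
    print()
E
```

```text
side (85, 160) [0.244 0.426 0.   ]
side (150, 138) [0.392 0.421 0.   ]
side (105, 107) [0.356 0.613 0.   ]
side (22, 138) [0.157 0.593 0.   ]
side (170, 87) [0.529 0.611 0.   ]
top (0, 310) [[0.403, 0.441], [0.401, 0.338], [0.4, 0.269]]
top (0, 400) [[0.252, 0.429], [0.279, 0.327], [0.298, 0.26]]
top 385 339 360 227 249
227 349 354; 228 348 356; 229 346 358; 230 345 358; 231 343 359; 232 342 359; 233 341 360; 234 340 360; 235 340 360; 236 339 360; 237 339 360; 238 339 360; 239 339 360; 240 339 360; 241 339 360; 242 340 360; 243 340 359; 244 340 359; 245 341 358; 246 342 357; 247 343 357; 248 344 355; 249 346 354; 
side 530 346 367 245 279
245 354 361; 246 353 363; 247 352 364; 248 351 365; 249 351 365; 250 350 366; 251 350 366; 252 351 365; 253 351 365; 254 352 365; 255 351 364; 256 351 363; 257 351 363; 258 351 363; 259 351 363; 260 349 363; 261 348 362; 262 347 363; 263 347 366; 264 346 366; 265 346 366; 266 346 366; 267 346 367; 268 347 367; 269 347 366; 270 347 366; 271 348 365; 272 347 364; 273 347 363; 274 347 363; 275 348 363; 276 349 363; 277 350 362; 278 352 361; 279 354 359;
```

View pics/crop1.png

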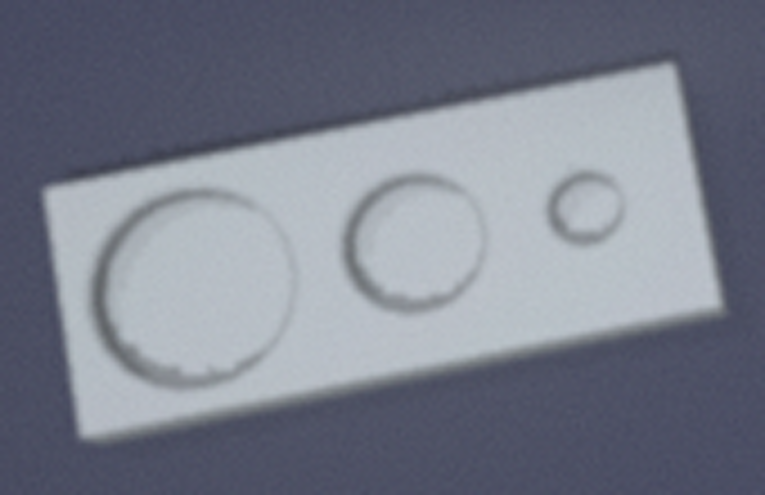

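The enlarged gauge crop shows the plate's top corners at crop pixels (42,187), (676,62), (723,308) and (82,438). The mouths are centred near (587,207), (416,243) and (195,288).

```bash
cat >> h.py <<'E'
def proj(n,p):
    c=get_calibration(n);f=240/np.tan(np.radians(c["vertical_fov"])/2);T=np.array(c["T"])
    q=T[:3,:3].T@(np.array(p)-T[:3,3]);return np.array([f*q[0]/q[2]+c["cx"],f*q[1]/q[2]+c["cy"]])
def to(p):  # world target TCP -> tool shift units from current measured pose
    from scipy.spatial.transform import Rotation as R
    o=get_obs();return np.round(R.from_quat(o["tool_rot"]).inv().apply(np.array(p)-o["position"])/.08,3)
E
python3 - <<'E'
from h import *
from scipy.optimize import least_squares
uv=lambda x,y:((x+.5)/4.5-.5+95,(y+.5)/4.5-.5+165)
C=np.array([uv(*p) for p in((42,187),(676,62),(723,308),(82,438))]);P=np.array([uv(*p) for p in((195,288),(416,243),(587,207))])
w=np.array([ray("top",*p,.02)[:2] for p in C]);print(np.round(w,4).tolist(),[np.linalg.norm(w[i]-w[i-1]).round(4) for i in range(4)])
p=np.array([ray("top",*p,.02)[:2] for p in P]);print("pockets",np.round(p,4).tolist())
M=np.array([(50,125),(50,-125),(-50,-125),(-50,125),(0,75),(0,-12),(0,-80)])/1e3
def pose(s):
    c,n=np.cos(s[2]),np.sin(s[2]);return M@np.array([[c,n],[-n,c]])+s[:2]
o=np.vstack([w,p]);r=least_squares(lambda s:(pose(s)-o).ravel(),[.55,.13,.2]);g=pose(r.x)
print(r.x.round(4),"rms",np.sqrt((r.fun**2).mean()).round(4),g[4:].round(4).tolist())
# stopper fit: silhouette extents in both cams
def ext(n,x,y):
    a=np.linspace(0,2*np.pi,60);pts=[proj(n,(x+R*np.cos(t),y+R*np.sin(t),z)) for R,zs in((.019,(.001,.017)),(.014,(.017,.057))) for z in zs for t in a]
    pts=np.array(pts);return np.r_[pts.min(0),pts.max(0)]
ob=np.r_[338.5,226.5,360.5,249.5,345.5,244.5,367.5,279.5]
for ns,sl in((("top",),slice(0,4)),(("side",),slice(4,8)),(("top","side"),slice(0,8))):
    s=least_squares(lambda s:np.concatenate([ext(n,*s) for n in ns])-ob[sl],[.51,-.165],diff_step=1e-3);print(ns,s.x.round(4),s.fun.round(1))
for b,t in(((.392,.421),(115,5)),((.244,.426),(45,70)),((.157,.593),(0,40))):
    print(b,[ (z,proj("side",(*b,z)).round().tolist()) for z in(.1,.2,.3,.4)])
E
```

```text
[[0.5804, 0.2618], [0.6275, 0.0149], [0.5283, -0.0038], [0.4815, 0.2415]] [np.float64(0.101), np.float64(0.2513), np.float64(0.1009), np.float64(0.2497)]
pockets [[0.5393, 0.2007], [0.5559, 0.1157], [0.5693, 0.0494]]
[0.5541 0.1281 0.1902] rms 0.0006 [[0.54, 0.2018], [0.5564, 0.1163], [0.5693, 0.0496]]
('top',) [ 0.5173 -0.1694] [-0.1 -0.5  0.1  0.6]Traceback (most recent call last):
  File "<stdin>", line 18, in <module>
    return func(*args, **kwargs)
    vector_fun = VectorFunction(
        fun_wrapped,
    ...<6 lines>...
        workers=workers
    )
    self._update_fun()
    ~~~~~~~~~~~~~~~~^^
    self.f = self.fun_wrapped(xp_copy(self.x))
             ~~~~~~~~~~~~~~~~^^^^^^^^^^^^^^^^^
    return np.atleast_1d(self.fun(x))
                         ~~~~~~~~^^^
    return self.f(x, *self.args, **self.kwargs)
           ~~~~~~^^^^^^^^^^^^^^^^^^^^^^^^^^^^^^
  File "<stdin>", line 18, in <lambda>
  File "<stdin>", line 14, in ext
  File "h.py", line 8, in proj
    c=get_calibration(n);f=240/np.tan(np.radians(c["vertical_fov"])/2);T=np.array(c["T"])
ValueError: time passes only in moves, steps and waits
```

The plate fit has an rms of 0.6 mm against the given sizes, and the stopper is at (0.517, -0.169). I'll rise clear of the bottles first.

```bash
python3 -m inch '[0,0,-0.5,0,0,0, 0,0,-1,0,0,0, 0,0,-1,0,0,0]' && python3 -m inch '[0,0,-0.5,0,0,0, 0,0,-1,0,0,0, 0,0,-1,0,0,0]' && python3 -m inch '[0,0,-0.4,0,0,0, 0,0,-0.4,0,0,0]' && python3 -m inch '[-0.28,-0.33,0,0,0,0, -0.57,-0.67,0,0,0,0, -0.85,-1,0,0,0,0, -0.85,-1,0,0,0,0]'; python3 -c "
from h import *;print(to((.517,-.169,.2)))"
```

```text
time: 0.75
position: [0.1852, 0.6014, 0.3332]
tool_rot: [0.148, 0.989, 0.008, 0.003]
ft_force: [-0.2, 1.4, 1.1]
grip_width: 0.0873
grip_force: 0.0
time: 1.0
position: [0.1848, 0.6007, 0.414]
tool_rot: [0.148, 0.989, 0.008, 0.003]
ft_force: [0.1, 1.6, 0.0]
grip_width: 0.0871
grip_force: 0.0
time: 1.17
position: [0.1842, 0.5993, 0.4427]
tool_rot: [0.148, 0.989, 0.006, 0.002]
ft_force: [0.4, 1.0, 1.4]
grip_width: 0.087
grip_force: 0.0
time: 1.5
position: [0.2262, 0.4964, 0.4364]
tool_rot: [0.15, 0.989, -0.002, 0.001]
ft_force: [-0.1, -0.2, 0.5]
grip_width: 0.0869
grip_force: 0.0
[-5.936 -6.854  2.989]
```

```bash
M='import sys'
python3 -m inch '[-0.28,-0.33,0,0,0,0, -0.57,-0.67,0,0,0,0, -0.86,-1,0,0,0,0]' && python3 -m inch '[-0.28,-0.33,0,0,0,0, -0.57,-0.67,0,0,0,0, -0.86,-1,0,0,0,0]' && python3 -m inch '[-0.28,-0.33,0,0,0,0, -0.57,-0.67,0,0,0,0, -0.86,-1,0,0,0,0]' && python3 -m inch '[-0.28,-0.33,0.2,0,0,0, -0.57,-0.67,0.4,0,0,0, -0.86,-1,0.6,0,0,0, -0.86,-1,0.6,0,0,0]' && python3 -m inch '[-0.28,-0.33,0.2,0,0,0, -0.57,-0.67,0.4,0,0,0, -0.86,-1,0.6,0,0,0, -0.86,-1,0.6,0,0,0]' && python3 -m inch '[-0.28,-0.33,0.2,0,0,0, -0.57,-0.67,0.4,0,0,0, -0.86,-1,0.6,0,0,0, -0.86,-1,0.6,0,0,0]' | grep -v grip; python3 -c "
from h import *;print(get_obs()['position'],to((.517,-.169,.15)))"
```

```text
time: 1.75
position: [0.2673, 0.4037, 0.4362]
tool_rot: [0.148, 0.989, 0.0, 0.0]
ft_force: [1.2, -0.4, -0.4]
grip_width: 0.087
grip_force: 0.0
time: 2.0
position: [0.3098, 0.3066, 0.4364]
tool_rot: [0.148, 0.989, 0.0, 0.0]
ft_force: [0.6, -0.3, 0.2]
grip_width: 0.0868
grip_force: 0.0
time: 2.25
position: [0.3522, 0.2099, 0.4365]
tool_rot: [0.148, 0.989, 0.0, 0.001]
ft_force: [1.2, 0.7, 0.1]
grip_width: 0.0869
grip_force: 0.0
time: 2.58
position: [0.3955, 0.1098, 0.3858]
tool_rot: [0.152, 0.988, -0.002, -0.001]
ft_force: [-0.0, 1.4, -0.3]
grip_width: 0.0871
grip_force: 0.0
time: 2.92
position: [0.4383, 0.0138, 0.3382]
tool_rot: [0.151, 0.989, -0.001, -0.001]
ft_force: [-0.9, -0.0, 0.5]
grip_width: 0.0868
grip_force: 0.0
time: 3.25
position: [0.4811, -0.0827, 0.2903]
tool_rot: [0.15, 0.989, -0.001, 0.0]
ft_force: [-0.0, 0.3, 0.7]
[ 0.48111454 -0.08273118  0.2903252 ] [-0.748 -0.894  1.756]
```

```bash
python3 -m inch '[-0.25,-0.3,0.3,0,0,0, -0.5,-0.6,0.65,0,0,0, -0.75,-0.89,0.95,0,0,0, -0.75,-0.89,0.95,0,0,0, -0.75,-0.89,0.95,0,0,0]'; python3 - <<'E'
from h import *
c=get_calibration("wrist");im=camera("wrist");cv2.imwrite("pics/w1.png",im[:,:,::-1])
for r in cut_out("wrist","narrow_stopper")[:3]: print(round(r["conf"],2),r["bbox"])
f=240/np.tan(np.radians(c["vertical_fov"])/2);T=np.array(c["T"])
for z in(.001,.017,.057):
    q=T[:3,:3].T@(np.array((.5173,-.1694,z))-T[:3,3]);print(z,f*q[:2]/q[2]+[c["cx"],c["cy"]],f/q[2])
print(T.round(3).tolist(),to((.517,-.169,.05)))
E
```

```text
time: 3.67
position: [0.5152, -0.1642, 0.215]
tool_rot: [0.149, 0.989, 0.001, -0.002]
ft_force: [-0.5, -0.0, 0.7]
grip_width: 0.0873
grip_force: 0.0
0.89 [293.9, 190.9, 336.0, 245.3]
0.89 [394.6, 78.2, 452.5, 127.6]
0.63 [338.9, 289.9, 379.5, 331.8]
0.001 [314.83998997 215.17350895] 1071.0679665974599
0.017 [314.66924764 219.18066659] 1118.2746916616168
0.057 [314.16839094 230.93529003] 1256.7512196459704
[[0.294, 0.917, 0.269, 0.441], [0.956, -0.283, -0.082, -0.142], [0.0, 0.281, -0.96, 0.356], [0.0, 0.0, 0.0, 1.0]] [-0.043 -0.065  2.088]
```

View pics/w1.png

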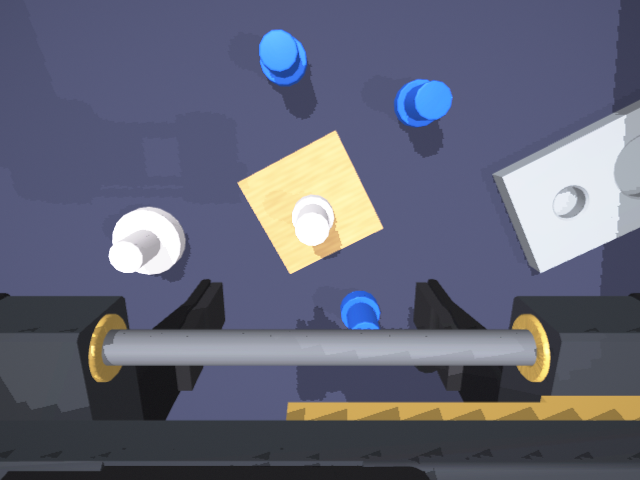

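The wrist picture puts the narrow white stopper at about (314,220) on the card, within 2 to 3 mm of the prediction. The finger paths are clear of the blue ones. I'll descend and grip.

```bash
python3 -m inch '[-0.03,-0.065,0.35,0,0,0, -0.03,-0.065,0.7,0,0,0, -0.03,-0.065,0.95,0,0,0, -0.03,-0.065,0.95,0,0,0, -0.03,-0.065,0.95,0,0,0]' && python3 -m inch '[0,0,0.3,0,0,0, 0,0,0.6,0,0,0, 0,0,0.9,0,0,0, 0,0,1,0,0,0, 0,0,1,0,0,0, 0,0,1,0,0,0]'; python3 -c "
from h import *;print(get_obs()['position'],to((.516,-.169,.048)))"
```

```text
time: 4.18
position: [0.5158, -0.1688, 0.1414]
tool_rot: [0.148, 0.989, 0.0, -0.0]
ft_force: [-0.1, 0.2, -0.3]
grip_width: 0.0869
grip_force: 0.0
time: 4.68
position: [0.5169, -0.1704, 0.0621]
tool_rot: [0.148, 0.989, -0.0, 0.001]
ft_force: [-0.7, -0.5, 0.4]
grip_width: 0.087
grip_force: 0.0
[ 0.51692679 -0.17043041  0.06208075] [0.017 0.014 0.176]
```

```bash
python3 -m inch '[0.01,0.01,0.1,0,0,0, 0.01,0.01,0.17,0,0,0, 0.01,0.01,0.17,0,0,0, 0.01,0.01,0.17,0,0,0]' && python3 -m inch '[0,0,0,0,0,0,0,0,0,0,0,0,0,0,0,0,0,0,0,0,0,0,0,0,0,0,0,0,0,0,0,0,0,0,0,0,0,0,0,0,0,0,0,0,0,0,0,0,0,0,0,0,0,0,0,0,0,0,0,0]' 0 15
```

```text
time: 5.02
position: [0.5154, -0.1693, 0.0471]
tool_rot: [0.148, 0.989, 0.0, 0.0]
ft_force: [0.1, -0.8, -0.6]
grip_width: 0.0873
grip_force: 0.0
time: 5.85
position: [0.5154, -0.1693, 0.0469]
tool_rot: [0.148, 0.989, -0.0, 0.0]
ft_force: [1.1, -0.1, 0.6]
grip_width: 0.0283
grip_force: 0.1
```

```bash
python3 -m inch '[0,0,0,0,0,0,0,0,0,0,0,0,0,0,-0.2,0,0,0,0,0,-0.4,0,0,0,0,0,-0.7,0,0,0,0,0,-1,0,0,0,0,0,-1,0,0,0]' && python3 -m inch '[0.02,0.3,0,0,0,0,0.04,0.6,0,0,0,0,0.05,0.9,0,0,0,0,0.05,0.9,0,0,0,0]' && python3 -m inch '[0.02,0.3,0,0,0,0,0.04,0.6,0,0,0,0,0.05,0.9,0,0,0,0,0.05,0.9,0,0,0,0]' && python3 -m inch '[0.02,0.3,0,0,0,0,0.04,0.6,0,0,0,0,0.06,0.9,0,0,0,0,0.06,1,0,0,0,0,0.06,1,0,0,0,0,0.06,1,0,0,0,0]'; python3 - <<'E'
from h import *
o=get_obs();print(o["position"],o["grip_force"],to((.5693,.0496,.066)))
for n in("side","wrist"):
    c=get_calibration(n);im=camera(n);cv2.imwrite(f"pics/{n}2.png",im[:,:,::-1])
    f=240/np.tan(np.radians(c["vertical_fov"])/2);T=np.array(c["T"])
    for dz in(-.046,-.03,.01):
        q=T[:3,:3].T@(o["position"]+[0,0,dz]-T[:3,3]);print(n,dz,(f*q[:2]/q[2]+[c["cx"],c["cy"]]).round(1),(f/q[2]).round())
    for xy in((.5693,.0496),(.5564,.1163)):
        q=T[:3,:3].T@(np.array((*xy,.02))-T[:3,3]);print("pocket",(f*q[:2]/q[2]+[c["cx"],c["cy"]]).round(1))
a=cv2.imread("pics/side2.png")[90:230,200:360];b=cv2.imread("pics/wrist2.png")
cv2.imwrite("pics/c2.png",np.hstack([cv2.resize(a,(400,350)),cv2.resize(b,(400,300))] if 0 else [cv2.copyMakeBorder(cv2.resize(a,(400,350)),0,0,0,0,0),cv2.copyMakeBorder(cv2.resize(b,(400,300)),0,50,0,0,0)]))
E
```

```text
time: 6.43
position: [0.5177, -0.1705, 0.1308]
tool_rot: [0.148, 0.989, -0.001, 0.004]
ft_force: [0.1, -0.8, -0.8]
grip_width: 0.0275
grip_force: 15.0
time: 6.77
position: [0.5322, -0.0956, 0.1263]
tool_rot: [0.147, 0.989, 0.001, -0.001]
ft_force: [-0.8, -0.6, 0.1]
grip_width: 0.0274
grip_force: 15.0
time: 7.1
position: [0.55, -0.0262, 0.1263]
tool_rot: [0.147, 0.989, 0.001, -0.0]
ft_force: [0.0, -0.4, -0.3]
grip_width: 0.0274
grip_force: 15.0
time: 7.6
position: [0.5686, 0.048, 0.1265]
tool_rot: [0.148, 0.989, -0.0, -0.0]
ft_force: [0.0, -0.7, -0.1]
grip_width: 0.0275
grip_force: 15.0
[0.56855256 0.0479719  0.12650831] 14.999913911742624 [-0.003  0.023  0.756]
side -0.046 [306.2 162. ] 517.0
side -0.03 [306.1 155.2] 524.0
side 0.01 [305.8 137.5] 542.0
pocket [306.4 185.4]
pocket [282.6 171.2]
wrist -0.046 [321.2 280.9] 1933.0
wrist -0.03 [321.3 293.9] 2092.0
wrist 0.01 [321.8 338.2] 2635.0
pocket [323.5 246. ]
pocket [417.  198.8]
```

View pics/c2.png

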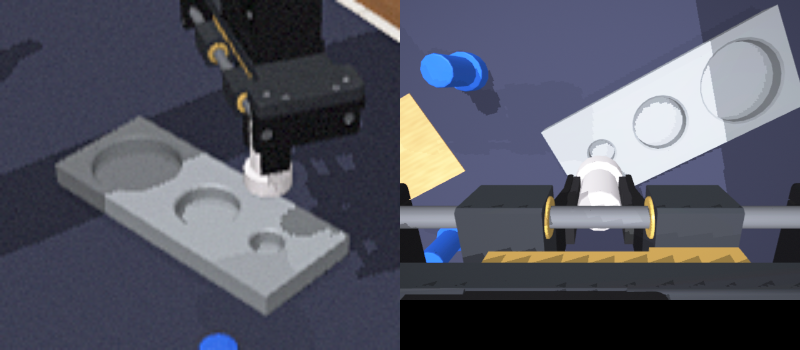

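The held stopper's foot shows at side pixel (307,161), over the smallest mouth at (307,186), and both match the prediction. I'll lower it in small steps.

```bash
python3 -m inch '[0,0.02,0.3,0,0,0,0,0.02,0.55,0,0,0,0,0.02,0.68,0,0,0,0,0.02,0.7,0,0,0,0,0.02,0.7,0,0,0]' && python3 -m inch '[0,0,0.02,0,0,0,0,0,0.03,0,0,0,0,0,0.04,0,0,0,0,0,0.04,0,0,0]'&& python3 -c "
from h import *;print(get_obs()['position'],to((.5693,.0496,.066)))"
```

```text
time: 8.12
position: [0.5689, 0.0493, 0.0703]
tool_rot: [0.149, 0.989, -0.0, -0.001]
ft_force: [-0.1, 0.3, -0.1]
grip_width: 0.0274
grip_force: 15.0
time: 8.45
position: [0.5697, 0.0501, 0.0683]
tool_rot: [0.148, 0.989, 0.0, 0.001]
ft_force: [-0.6, -0.1, -0.7]
grip_width: 0.0277
grip_force: 15.0
[0.56969695 0.05009047 0.06833565] [ 0.003 -0.007  0.029]
```

```bash
python3 -m inch '[0,0,0.01,0,0,0,0,0,0.02,0,0,0,0,0,0.02,0,0,0]' | grep -E 'pos|ft' ; python3 -m inch '[0,0,0.01,0,0,0,0,0,0.02,0,0,0,0,0,0.02,0,0,0]' | grep -E 'pos|ft'
```

```text
position: [0.5697, 0.0502, 0.0669]
ft_force: [0.1, -0.3, 3.9]
position: [0.5697, 0.0501, 0.0668]
ft_force: [-3.5, 0.1, 14.0]
```

Contact is firm at 14 N. I'll lift and move to the middle pocket.

```bash
python3 -m inch '[0,0,0,0,0,0,0,0,-0.2,0,0,0,0,0,-0.4,0,0,0,0,0,-0.5,0,0,0,0.2,0.37,-0.5,0,0,0,0.4,0.74,-0.5,0,0,0,0.4,0.74,-0.5,0,0,0,0.4,0.74,-0.5,0,0,0]'; python3 - <<'E'
from h import *
o=get_obs();print(o["position"],o["grip_width"],to((.5564,.1163,.053)))
im=camera("side");print(proj("side",(.5564,.1163,.02)),proj("side",o["position"]-[0,0,.046]))
cv2.imwrite("pics/s3.png",cv2.resize(im[90:230,200:360,::-1],(640,560),interpolation=cv2.INTER_CUBIC))
E
```

```text
time: 9.62
position: [0.5553, 0.1177, 0.1043]
tool_rot: [0.147, 0.989, -0.0, -0.0]
ft_force: [-0.1, -0.9, -0.2]
grip_width: 0.028
grip_force: 15.0
[0.55527779 0.11769028 0.10434732] 0.028013971690958556 [-0.019 -0.012  0.642]
[282.60854508 171.18862956] [280.84063427 156.14472163]
```

View pics/s3.png

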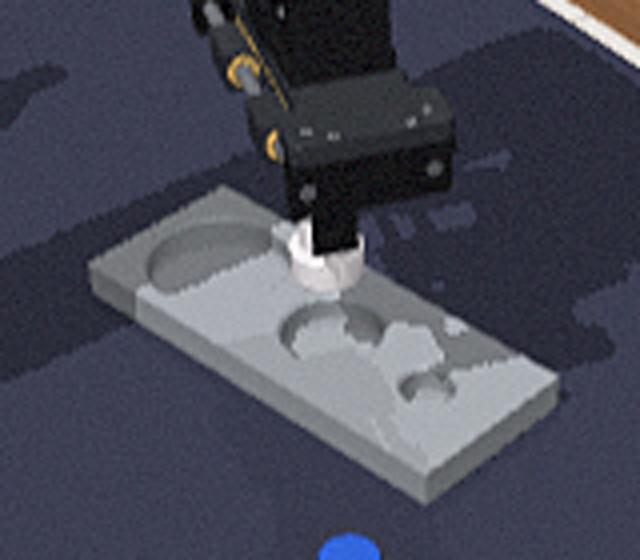

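The stopper hangs level, with its foot at about (281,157) as predicted. I'll lower it into the middle mouth at (283,171).

```bash
python3 -m inch '[-0.02,-0.012,0,0,0,0,-0.02,-0.012,0.2,0,0,0,-0.02,-0.012,0.4,0,0,0,-0.02,-0.012,0.5,0,0,0,-0.02,-0.012,0.57,0,0,0,-0.02,-0.012,0.6,0,0,0,-0.02,-0.012,0.6,0,0,0]'|grep -E 'pos|ft' ; python3 -m inch '[0,0,0.02,0,0,0,0,0,0.03,0,0,0,0,0,0.03,0,0,0]' | grep -E 'pos|ft'
```

```text
position: [0.5574, 0.1142, 0.0561]
ft_force: [0.5, -0.3, 0.3]
position: [0.5576, 0.1147, 0.0545]
ft_force: [0.2, 0.3, -0.8]
```

```bash
python3 -m inch '[0,0,0.01,0,0,0,0,0,0.02,0,0,0,0,0,0.02,0,0,0]' | grep -E 'pos|ft' ; python3 -m inch '[0,0,0,0,0,0,0,0,0,0,0,0,0,0,0,0,0,0,0,0,0,0,0,0,0,0,0,0,0,0,0,0,0,0,0,0,0,0,0,0,0,0,0,0,0,0,0,0,0,0,0,0,0,0]' 75 && python3 -m inch '[0,0,-0.2,0,0,0,0,0,-0.5,0,0,0,0,0,-0.8,0,0,0,0,0,-1,0,0,0,0,0,-1,0,0,0]' && python3 -m inch '[0,0,-0.4,0,0,0,0,0,-0.8,0,0,0,0,0,-1,0,0,0,0,0,-1,0,0,0,0,0,-1,0,0,0]'; python3 - <<'E'
from h import *
a=camera("side")[90:250,200:360,::-1];b=camera("wrist")[:,:,::-1]
cv2.imwrite("pics/c4.png",np.hstack([cv2.resize(a,(380,380),interpolation=cv2.INTER_CUBIC),cv2.copyMakeBorder(cv2.resize(b,(420,315)),0,65,0,0,0)]))
for xy in((.5564,.1163,.006),(.5564,.1163,.062)):print(proj("side",xy),proj("wrist",xy))
E
```

```text
position: [0.5576, 0.1148, 0.0529]
ft_force: [0.1, -0.4, 1.3]
time: 11.5
position: [0.5574, 0.1147, 0.0525]
tool_rot: [0.148, 0.989, -0.0, -0.0]
ft_force: [1.0, -0.3, -0.6]
grip_width: 0.073
grip_force: 0.0
time: 11.92
position: [0.5597, 0.1148, 0.1359]
tool_rot: [0.148, 0.989, 0.001, 0.004]
ft_force: [1.0, -0.2, -0.2]
grip_width: 0.0749
grip_force: 0.0
time: 12.33
position: [0.5574, 0.1147, 0.2125]
tool_rot: [0.148, 0.989, 0.0, 0.0]
ft_force: [-0.3, 0.4, 0.2]
grip_width: 0.0749
grip_force: 0.0
[282.93338881 176.4218842 ] [321.88394418 213.49847556]
[281.59217868 154.81489782] [322.26636736 229.47710508]
```

View pics/c4.png

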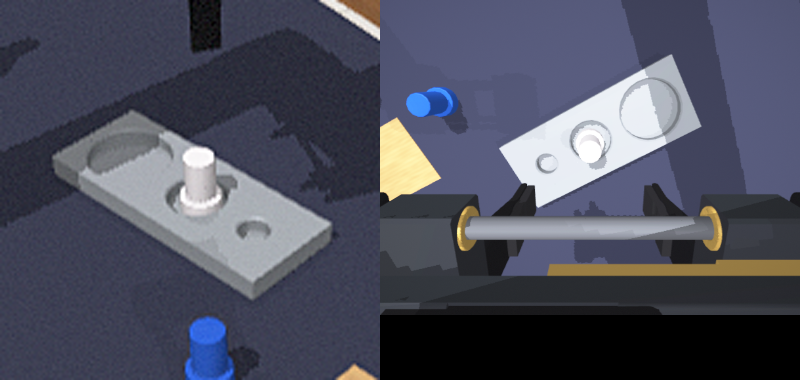

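The stopper stands upright in the middle pocket, at side crop (200,190). The gripper is clear above it.

```bash
python3 -c "
from rig import *;print(hand_in())"
```

```text
the job is handed in; nothing more can be done
None
```

The stopper on the card was the narrow one: it touched down on the smallest pocket's mouth without entering, then went into the middle pocket, where I left it upright and released; the job is handed in (no verdict was returned).

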